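# Rehang a tube basket on a fold-down hook and fold away the empty one

## Robot

A 6-joint arm with a two-finger parallel gripper is mounted at the origin on the work surface. World frame = base frame: x ahead of the robot, y to its left, z up, the work surface at z = 0. Lengths are in m, angles in rad, forces in N, time in s.
With the tool pointing down it reaches from about 0.3 to 0.875 m from the base axis. Payload 6.4 kg.
Tool frame: the origin (TCP) lies between the finger pads; the fingertips stand 8 mm ahead of it and the grasp point (between the pads) lies 11 mm behind it; z points along the fingers, y is the direction in which the jaws open and shut (so a half turn about z gives the same grasp; the last joint's range is limited). The gripper opens to 85 mm and grips with 20 to 120 N. Pads are 22 mm wide; open, the fingers measure 114 mm over their backs; the gripper's body (76 mm by 85 mm) begins 54 mm behind the grasp point. The pads swing forward as they close: fully open they stand 13 mm farther back than shut.
Start: joints at [-1.509, 0.181, 1.607, -0, 1.354, -0.206], TCP at [0.152, -0.555, 0.239] pointing down, gripper open.
Joint ranges: [-2.99, 2.99], [-0.89, 2.07], [0.3, 2.58], [-1.14, 4.28], [0, 2.63], [-3.12, 3.12]. Speed limits (rad/s): [2.57, 2.57, 3.01, 3.14, 3.14, 3.14].

## Interface

Orientations are given as a unit quaternion [w, x, y, z].
In Python, from bench import monitor, viewer, workorder, spotter gives the robot as it stands. The module is installed in compiled form; this text tells all that it offers.
- The arm moves only by the tool move_arm, never from a script. Its argument "motion" is a list of rows, each a list of 3 entries, a list of its own where there are three numbers: the shift along the tool's x, y, z in units of 60 mm (1.0 is 60 mm), then the turn, a rotation vector about the tool's x, y, z in units of 8 degrees (1.0 is 8 degrees), then the opening in per cent of the stroke, from 0 (shut) to 100 (fully open). In form: [[[dx, dy, dz], [rx, ry, rz], grip], ...]. A call has 1 to 10 rows; each row is the pose to reach, as a shift and turn from the pose commanded when the call began, along the tool's axes at that moment; what a row does not reach only later rows make up. A row lasts 1/8 s, in which the tool goes at most 62.5 mm and 10.7 degrees, less where a joint would pass 70% of its speed; a pose out of reach is approached as far as the arm can. A call with a gripper value outside its range is refused whole. The fingers move at their own pace and stop on an object; the grip force is fixed at half the most. Time passes only in rows, so rows that repeat a pose let the fingers close. It gives the time, the measured TCP pose, the force and the opening at its end, in the units of the state.
- monitor.get_obs(): the state, without advancing time (a new reading comes with each control period).
- viewer.camera(name): name is "side" or "top" or "wrist"; returns the picture (400x640x3 uint8, blue, green, red); there is no depth.
- viewer.calibration(name): a dict with "fovy" (degrees; the focal length in pixels is half the picture's height over the tangent of half this angle, whatever the lens; pixels are square), "cx", "cy" (the principal point, pixels), "extrinsics" (4x4, takes a point from camera to world coordinates). Camera axes: x right, y down, z forward; pixel columns grow to the right and rows downward; lengths in m; the calibration is good to about 2 mm. A picture is of the moment at which its call begins: read the wrist's pose just before it. calibration takes no time and is no camera call; for the wrist camera it gives the pose at the moment of the call.
- workorder.hand_in(): hands the job in, once; it reports no verdict.
Trained networks look in the newest picture that a camera, given by its name, has taken for a name from the list of things; names that differ only in an ending like _2 or _b are one class to them, and where a whole thing is asked for, a point or a joint stands for the part that bears it (a point fixed in the world has none). Each returns a list of dicts, best first, with "score" (0 to 1); they miss things now and then, are a little off and sometimes report something else, mostly with a low value. They report only what shows in the picture. A call takes as long as a camera call.
- spotter.search_frame(camera, name): "centre" ([column, row] as shares, 0 to 1, of the picture: columns of its width, rows of its height, amid what is visible of it).
- spotter.outline_of(camera, name): "region" (400x640 bool, what is visible of it) and "centre" ([column, row] as shares, 0 to 1, of the picture: columns of its width, rows of its height, amid what is visible of it).
The state is a dict: "time_s": time; "q": joint angles; "dq": joint speeds; "joint_efforts": joint torques, N m; "eef_pos": TCP position; "eef_rot": TCP orientation; "wrist_force": force on the tool from outside, world axes, zero at the start; "torque": the same for the moment, N m; "opening": opening from 0.0 (shut) to 1.0 (fully open).
Only numpy, scipy, OpenCV 4.12 (cv2) and the standard library are available. Lean on these libraries where they do the work, as an engineer would, in place of code of your own. Each camera call takes 0.05 s, during which the arm holds its last target. There are 200 camera calls.

## Task

Move the tube basket to the other hook on the bench screen: flip the folded hook down fully to its stop without forcing it beyond, and hang the basket on it by its wire bail, lowering it gently so that this hook never takes much more than the basket's weight. Then fold the emptied hook up flat until its catch clicks in, again without forcing it, so that no sleeve snags on it. Do not disturb the bottle, the dishes or the tip box.

Things in the scene. Friction and masses are not known exactly. Their poses are not given: they have to be found in the camera images.
- screen: White bench screen, fixed: 400 long (its y), 30 thick (x), 305 high to the top of its aluminium cap, on a foot 8 high and 90 deep; origin at the centre of its underside. Its front, 15 from the origin, looks along -x and carries the two hooks side by side, their middles 136 or more apart.
- hook_a: Fold-down hook of brushed steel on the screen's front, the basket hanging from it at the start, its arm open on its stop. Plate 44 wide, 118 tall, 4 thick. Origin on the plate's back (flat on the screen), on its centre line at hinge height, 195 above the bench: -x points out from the screen, y along the screen, z up.
- hook_b: The other hook, of the same make and frame, empty and folded flat at the start; it may be on either side of hook_a. Its hinge drags lightly between the ends (0.08 N m), so the arm stays where it is left. Pressed on, the open stop gives about 0.05 rad per N m (4 mrad per N at the tip), the flat one 0.02; more than some 9 N at the tip strains the hook at either.
- hook_a_hinge (a point): Middle of hook_a's hinge axis, which runs along the screen, 20 in front of its face. Arm: a bar 14 wide (along the hinge), 8 thick, 96 long from here. Its end carries a lip 13 proud of the bar's middle plane: up when open, towards the screen when folded. Folded, it stands straight up, 20 from the screen.
- hook_b_hinge (a point): The same for hook_b. The sides of the arm's last 35 are free to be pinched between two fingers from above, also when folded; lower down, the catch housings stand 22 to either side up to 57 above the hinge.
- hook_a_arm (a joint): hook_a's arm, rad: 0 folded flat (up), growing as the tip swings out and down. In the last 0.23 before flat a spring ball catch has to be pushed through: about 0.5 N m (6 N at the tip), hardest at 0.21, snapping in by itself below 0.1. It starts on its open stop, near 1.5.
- hook_b_arm (a joint): hook_b's arm, rad: 0 folded flat, held by its catch, which takes about 0.5 N m (6 N at the tip) to pull out of. It opens to a hard stop somewhere between 1.25 and 1.58 (level or sloping up a little, different every time), which has to be felt.
- hook_b_stop: Stop block of hook_b: a small dark steel block, 19 wide, on the plate just above the hinge, behind the arm. When the arm is fully open, its heel behind the hinge comes up against the underside. It is clamped a little higher or lower by hand on each hook, so where the arm stops is not known beforehand.
- hook_a_tip (a point): Point in the middle of hook_a's arm, 88 from the hinge axis along the arm (8 short of its end), moving with the arm.
- hook_b_tip (a point): The same point of hook_b's arm.
- basket: Stainless basket of six capped tubes, 46 (x) by 84 (y), tube caps up to 88; over it a stiff bail of 8 round wire: two uprights 44 apart (centres, along y), straight from 100 to 150 above the underside, and a top bar. 0.25 to 0.5 kg. Origin: centre of the underside, z up. Hung, the arm passes between the uprights, which can be gripped across y from above, astride the arm.
- bail_top (a point): Middle of the bail's straight top bar, on the wire's centre line, 150 above the basket's underside. Hanging, the bar lies across the upper side of a hook's arm behind the lip, some 56 from the hinge, 8 above the arm's middle plane.
- bottle: Capped reagent bottle, 72 across, 150 tall, standing on the bench; origin at the centre of its underside. To be left alone.
- dishes: Stack of four culture dishes, 90 across, 56 tall; origin at the centre of its underside. To be left alone.
- tip_box: Pipette tip box with clear lid, 118 by 80 by 81 tall; origin at the centre of its underside. To be left alone.

How it is judged:
By the outcome, as a careful person would: the job done as asked, in the order asked, and still so for the second after the job is handed in, with the robot touching nothing.
It also fails if it takes over 72 s, if anything falls off the work surface, if the arm or the gripper's body presses on something with over 40 N, if the wrist force passes 120 N, or if a joint passes its speed limit or range.

## Working session

There is one attempt and no reset: what is moved stays moved. The work goes in short steps, Python scripts to look and compute and a tool call to move; the robot and the scene stay as the last step left them, time stands still between calls to the robot, and variables do not carry over. Pictures are saved under pics/ and viewed, about 8 in all and at most 12, crops included, and the job is handed in when it is done.

Besides the shell and the picture viewer there is one more tool, called after "Call:" as name(argument=value, ...), one argument or row to a line, values as JSON. move_arm: Moves the arm, as the interface text tells. Its arguments: {"type":"object","properties":{"motion":{"type":"array","items":{"type":"array"}}},"required":["motion"]}

```bash
mkdir -p pics; cat > h.py <<'E'
import numpy as np, cv2
from bench import monitor, viewer, workorder, spotter
def cal(n):
    c=viewer.calibration(n); f=200/np.tan(np.radians(c["fovy"])/2); return f,c["cx"],c["cy"],np.array(c["extrinsics"])
def ray(n,u,v):
    f,cx,cy,T=cal(n); d=T[:3,:3]@np.array([(u-cx)/f,(v-cy)/f,1]); return T[:3,3],d/np.linalg.norm(d)
def onplane(n,u,v,z):
    o,d=ray(n,u,v); return o+d*(z-o[2])/d[2]
def proj(n,p):
    f,cx,cy,T=cal(n); q=T[:3,:3].T@(np.array(p)-T[:3,3]); return np.array([cx+f*q[0]/q[2],cy+f*q[1]/q[2]])
def tri(rs):
    A=sum(np.eye(3)-np.outer(d,d) for o,d in rs); b=sum((np.eye(3)-np.outer(d,d))@o for o,d in rs); return np.linalg.solve(A,b)
E
cat > a.py <<'E'
from h import *
np.set_printoptions(precision=4,suppress=True)
ims=[]
for n in ["side","top","wrist"]:
    im=viewer.camera(n); cv2.imwrite(f"pics/{n}0.png",im)
    print(n,cal(n))
    if n!="wrist":
        for t in ["screen","hook_a","hook_b","hook_a_hinge","hook_a_tip","hook_b_tip","hook_b_stop","bail_top","basket","bottle","dishes","tip_box"]:
            for r in spotter.search_frame(n,t)[:2]: print(t,np.array(r["centre"])*[640,400],round(r["score"],2))
print(monitor.get_obs())
E
python3 a.py
```

```text
side (np.float64(459.4930089512017), 318.5167037665612, 197.2913755123481, array([[-0.956 , -0.1889,  0.2242,  0.2746],
       [-0.2932,  0.6241, -0.7242,  0.8394],
       [-0.0031, -0.7582, -0.6521,  0.9422],
       [ 0.    ,  0.    ,  0.    ,  1.    ]]))
screen [305.728 198.08 ] 0.69
hook_a [267.008 178.6  ] 0.79
hook_a [328.  190.2] 0.78
hook_b [267.008 178.6  ] 0.79
hook_b [328.  190.2] 0.78
hook_a_hinge [263.296 174.8  ] 0.74
hook_a_hinge [328.192 190.12 ] 0.53
hook_a_tip [252.672 198.8  ] 0.45
hook_b_tip [327.104 189.12 ] 0.72
bail_top [257.728 228.68 ] 0.92
basket [257.984 227.08 ] 0.56
bottle [275.776 346.4  ] 0.56
dishes [200.32 348.2 ] 0.59
tip_box [377.088 150.08 ] 0.91
top (np.float64(482.84522208026084), 310.2391931575595, 197.92316895777867, array([[-0.0202, -0.988 ,  0.1533,  0.3754],
       [-0.9998,  0.0191, -0.0086, -0.0119],
       [ 0.0056, -0.1534, -0.9881,  1.4202],
       [ 0.    ,  0.    ,  0.    ,  1.    ]]))
screen [309.504 190.32 ] 0.76
hook_a [291.776 152.8  ] 0.8
hook_a [289.6 217.8] 0.65
hook_b [291.776 152.8  ] 0.8
hook_b [289.6 217.8] 0.65
hook_a_hinge
[... 302 characters left out ...]
3040246), 314.147237004336, 202.29207901076487, array([[ 0.265 , -0.9176, -0.2961,  0.2292],
       [-0.9642, -0.2522, -0.0813, -0.5346],
       [-0.0001,  0.3071, -0.9517,  0.3729],
       [ 0.    ,  0.    ,  0.    ,  1.    ]]))
{'time_s': 1.35, 'q': array([-1.5093,  0.1808,  1.607 , -0.    ,  1.3538, -0.2063]), 'dq': array([-0.0006,  0.0007, -0.0006,  0.0002,  0.0003, -0.0003]), 'joint_efforts': array([ -0.0011, -44.4841, -35.1679,  -0.0004,   0.0007,  -0.    ]), 'eef_pos': array([ 0.1521, -0.5545,  0.2393]), 'eef_rot': array([-0.    ,  0.9911,  0.1335, -0.    ]), 'wrist_force': array([-0.2316, -0.2245, -0.088 ]), 'torque': array([-0.0351, -0.0013, -0.0091]), 'opening': 1.0006216869310507}
```

```bash
python3 -c "
import cv2,numpy as np
a=cv2.imread('pics/side0.png');b=cv2.imread('pics/top0.png')
a=cv2.resize(a[120:390,150:450],(800,720))[:, :];a=cv2.resize(a,(660,594))
cv2.imwrite('pics/s.png',a)
cv2.imwrite('pics/t.png',cv2.resize(b[90:290,130:390],(780,600)))
"
```

```text
(no output)
```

View pics/s.png

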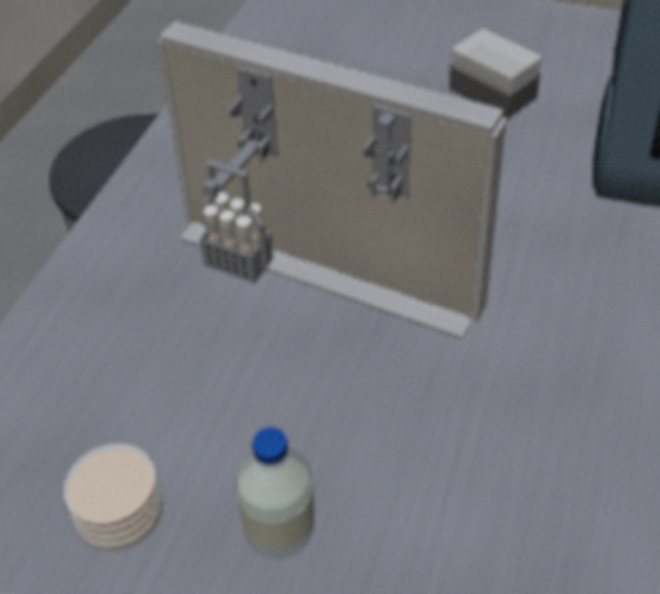

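View pics/t.png

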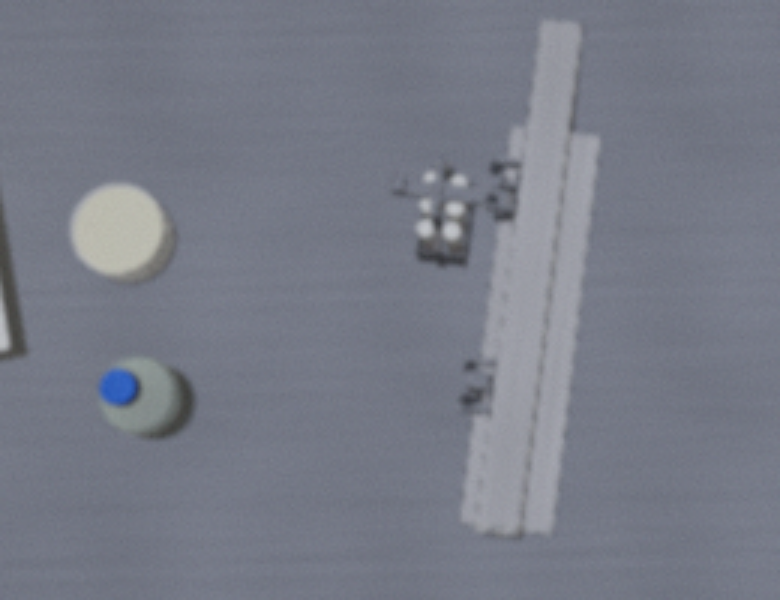

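The side view shows hook_a open with the basket (crop 240,165 → px ~259,195) and hook_b folded to its right (crop 390,155). In the top view the screen runs along world x with its front facing +y. Hook_b is the nearer one, and the bottle and dishes stand well out in front.

```bash
cat > b.py <<'E'
from h import *
from scipy.optimize import least_squares
np.set_printoptions(precision=4,suppress=True)
T=lambda u,v:(130+u/3,90+v/3); S=lambda u,v:(150+u/2.2,120+v/2.2)
# screen local: x(thickness) y(length)
obs=[]
for n,c,loc in [("top",T(541,21),(-1,1)),("top",T(581,24),(1,1)),("top",T(482,531),(-1,-1)),("top",T(521,535),(1,-1)),
  ("side",S(163,38),(-1,1)),("side",S(178,23),(1,1)),("side",S(496,130),(-1,-1)),("side",S(504,117),(1,-1))]:
    obs.append((n,np.array(c),loc))
def w(p,l):
    x,y,th=p; c,s=np.cos(th),np.sin(th); return np.array([x+c*l[0]-s*l[1],y+s*l[0]+c*l[1],l[2]])
# assume world far end (+x) ; local +y sign: -x local = world +y => local x = -world y, th=-90 => local y = world +x
fun=lambda p:np.concatenate([proj(n,w(p,(.015*a,.2*b,.305)))-c for n,c,(a,b) in obs])
r=least_squares(fun,[.4,-.03,-1.57],loss="soft_l1"); print(r.x,r.fun.reshape(-1,2)); np.save("scr.npy",r.x)
p=r.x
c,s=np.cos(p[2]),np.sin(p[2]); R=np.array([[c,-s],[s,c]])
def loc(P): return np.r_[R.T@(P[:2]-p[:2]),P[2]]
for nm,a,b in [("hookA",(267,178.6),(291.8,152.8)),("hingeA",(263.3,174.8),(292.8,152.6)),("tipA",(252.7,198.8),(280.6,154.1)),("hookB",(328,190.2),(289.6,217.8)),("tipB",(327.1,189.1),(293.9,218.6)),("bail",(257.7,228.7),(277.2,161.6)),("bottle",(275.8,346.4),(177.7,219.5)),("dishes",(200.3,348.2),(169.7,164.5))]:
    P=tri([ray("side",*a),ray("top",*b)]); print(nm,P,"local",loc(P),proj("side",P)-a)
# side-only on plane local x=-.035 (arm / hinge) using crop points
def onfront(u,v,lx):
    o,d=ray("side",u,v); nrm=np.r_[R[:,0],0]; p0=np.r_[p[:2],0]+nrm*lx
    return loc(o+d*((p0-o)@nrm)/(d@nrm))
for nm,q,lx in [("B folded tip",S(386,117),-.035),("B hinge",S(384,185),-.035),("A plate top mid",S(257,73),-.019),("B plate top",S(393,108),-.019),("A plate bot",S(263,154),-.019),("B bot",S(390,197),-.019)]: print(nm,onfront(*q,lx))
o,d=ray("side",377,150); print("tipbox",o+d*((.05-o[2])/d[2]))
E
python3 b.py
```

```text
[ 0.5894 -0.0141 -1.7046] [[-0.3129  2.1939]
 [-1.2953  2.5659]
 [-0.4727 -1.5945]
 [-0.4433 -1.4259]
 [ 0.5262 -1.1995]
 [ 0.2431 -0.2503]
 [-0.3929 -2.344 ]
 [ 0.3445 -3.8149]]
hookA [0.6691 0.0204 0.233 ] local [-0.0449  0.0744  0.233 ] [-2.6089 -0.5911]
hingeA [0.673  0.019  0.2415] local [-0.044   0.0785  0.2415] [-0.4226 -0.0923]
tipA [0.6877 0.0536 0.1865] local [-0.0802  0.0885  0.1865] [1.2675 0.2604]
hookB [0.506  0.0288 0.2405] local [-0.0315 -0.0883  0.2405] [-1.6662 -0.2806]
tipB [0.5077 0.019  0.235 ] local [-0.022  -0.0854  0.235 ] [-0.3105 -0.0503]
bail [0.6834 0.0666 0.0964] local [-0.0926  0.0824  0.0964] [-0.8859 -0.1795]
bottle [0.5278 0.352  0.0563] local [-0.3547 -0.1098  0.0563] [-2.125  -0.3764]
dishes [0.6955 0.3874 0.0242] local [-0.4121  0.0517  0.0242] [-1.9889 -0.3456]
B folded tip [-0.035  -0.0872  0.293 ]
B hinge [-0.035  -0.0855  0.1971]
A plate top mid [-0.019   0.0771  0.291 ]
B plate top [-0.019  -0.0882  0.2941]
A plate bot [-0.019   0.0793  0.1729]
B bot [-0.019  -0.086   0.1661]
tipbox [ 0.4641 -0.4432  0.05  ]
```

Call:
move_arm(
  motion=[
    [[0,0,-1],[0,0,0],100],
    [[0.8,-0.7,-2.0],[0,0,-1],100],
    [[1.6,-1.5,-2.7],[0,0,-2],100],
    [[2.5,-2.3,-2.7],[0,0,-3],100],
    [[3.4,-3.1,-2.7],[0,0,-4.2],100],
    [[4.2,-3.9,-2.7],[0,0,-5.4],100],
    [[5.0,-4.7,-2.7],[0,0,-6.6],100],
    [[5.8,-5.5,-2.7],[0,0,-7.8],100],
    [[6.6,-6.3,-2.7],[0,0,-8.38],100],
    [[7.4,-7.0,-2.7],[0,0,-8.38],100],
  ],
)

```text
time_s: 2.6
eef_pos: [0.4288, -0.097, 0.4016]
eef_rot: [0.001, 0.752, 0.659, 0.0]
wrist_force: [0.5, -1.3, -0.5]
opening: 0.998
```

```bash
cat >> h.py <<'E'
from scipy.spatial.transform import Rotation as Ro
np.set_printoptions(precision=4,suppress=True)
scr=np.load("scr.npy") if __import__("os").path.exists("scr.npy") else None
def L2W(l): 
    c,s=np.cos(scr[2]),np.sin(scr[2]); return np.array([scr[0]+c*l[0]-s*l[1],scr[1]+s*l[0]+c*l[1],l[2]])
def W2L(P):
    c,s=np.cos(scr[2]),np.sin(scr[2]); d=np.array(P)-[scr[0],scr[1],0]; return np.array([c*d[0]+s*d[1],-s*d[0]+c*d[1],d[2]])
def Rt(tilt=0): # tool rotation: y=local y, z down, tilted so that z turns toward the screen
    c,s=np.cos(scr[2]),np.sin(scr[2]); lx=np.array([c,s,0]); ly=np.array([-s,c,0])
    z=np.array([0,0,-1])*np.cos(tilt)+lx*np.sin(tilt); return np.c_[np.cross(ly,z),ly,z]
def units(l,tilt=0,cur=None):
    if cur is None:
        o=monitor.get_obs(); w,x,y,z=o["eef_rot"]; cur=(o["eef_pos"],Ro.from_quat([x,y,z,w]).as_matrix())
    p,R=cur; return np.round(R.T@(L2W(l)-p)/.06,3), np.round(np.degrees(Ro.from_matrix(R.T@Rt(tilt)).as_rotvec())/8,3)
E
python3 -c "
from h import *
print(units((-.035,-.086,.40)))
o=monitor.get_obs();print(o['q'],W2L(o['eef_pos']))"
```

```text
(array([2.308, 1.037, 0.026]), array([0.01 , 0.005, 0.011]))
[-0.4937 -0.2247  1.6848 -0.0001  1.68   -0.3615] [ 0.1036 -0.148   0.4016]
```

Call:
move_arm(
  motion=[
    [[0.8,0.35,0],[0,0,0],100],
    [[1.6,0.7,0],[0,0,0],100],
    [[2.3,1.04,0],[0,0,0],100],
    [[2.3,1.04,0],[0,0,0],50],
    [[2.3,1.04,0],[0,0,0],50],
  ],
)

```text
time_s: 3.22
eef_pos: [0.5081, 0.0294, 0.4009]
eef_rot: [-0.0, 0.752, 0.659, -0.0]
wrist_force: [-0.1, 0.6, -0.9]
opening: 0.605
```

```bash
python3 -c "
from h import *
im=viewer.camera('wrist'); cv2.imwrite('pics/w1.png',im)
o=monitor.get_obs();print(o['q'],W2L(o['eef_pos']),o['wrist_force'],o['opening'])
for t in ['hook_b_hinge','hook_b_tip','hook_b_stop','hook_b']:
  for r in spotter.search_frame('wrist',t)[:3]: print(t,np.array(r['centre'])*[640,400],r['score'])
for y in (-.086,.078):
  print(y,[proj('wrist',L2W(p)) for p in [(-.035,y,.195),(-.035,y,.291),(-.015,y,.305)]])
"
```

```text
[-0.1765 -0.057   1.5379 -0.0004  1.6609 -0.0431] [-0.0318 -0.0863  0.401 ] [-1.3969 -0.4352  0.7724] 0.5200496705281851
hook_b_hinge [312.832 192.4  ] 0.62
hook_b_tip [314.304 187.8  ] 0.63
hook_b [316.288 196.2  ] 0.91
hook_b [483.776 184.   ] 0.78
hook_b [315.584 355.6  ] 0.57
-0.086 [array([313.1059, 171.6306]), array([312.7146, 197.2427]), array([312.682 , 226.9346])]
0.078 [array([463.1858, 171.5677]), array([516.5863, 197.162 ]), array([522.4709, 226.8572])]
```

View pics/w1.png

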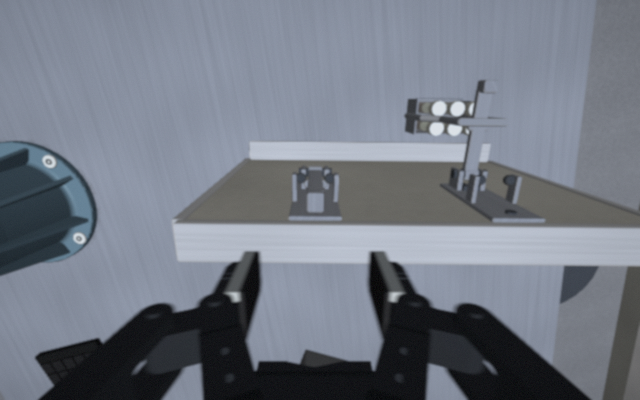

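The wrist view shows hook_b folded at (315,200), 2 mm towards +y of my estimate, with the fingers astride it. Hook_a's plate top is at about (513,219).

```bash
python3 -c "
from h import *
o=monitor.get_obs();print(W2L(o['eef_pos']),o['opening'],o['wrist_force'])
print(units((-.035,-.084,.264)))
# catch measurement: hook A plate top edges
for z in (.292,):
  for u,v in [(485,220),(542,219),(290,219),(341,218)]: print(W2L(onplane('wrist',u,v,z)))
  for u,v in [(307,213),(324,213),(307,192)]: print(W2L(onplane('wrist',u,v,.291)))
"
```

```text
[-0.0315 -0.0862  0.4014] 0.5018280599066632 [-0.7461 -0.244   1.4922]
(array([0.059, 0.036, 2.289]), array([ 0.004,  0.001, -0.006]))
[-0.0157  0.0553  0.292 ]
[-0.0166  0.1018  0.292 ]
[-0.0167 -0.1046  0.292 ]
[-0.0175 -0.0629  0.292 ]
[-0.0215 -0.0907  0.291 ]
[-0.0215 -0.0768  0.291 ]
[-0.0394 -0.0906  0.291 ]
```

Call:
move_arm(
  motion=[
    [[0.06,0.04,0.7],[0,0,0],50],
    [[0.06,0.04,1.4],[0,0,0],50],
    [[0.06,0.04,2.0],[0,0,0],50],
    [[0.06,0.04,2.29],[0,0,0],50],
    [[0.06,0.04,2.29],[0,0,0],50],
  ],
)

```text
time_s: 4.1
eef_pos: [0.5107, 0.0325, 0.2631]
eef_rot: [-0.001, 0.753, 0.658, -0.001]
wrist_force: [-0.7, 0.6, 1.0]
opening: 0.494
```

```bash
cat > st.py <<'E'
from h import *
o=monitor.get_obs();print(W2L(o['eef_pos']),o['opening'],'F',o['wrist_force'],'M',o['torque'],'t',o['time_s'])
E
python3 st.py
```

```text
[-0.0357 -0.0841  0.2631] 0.4942377081013025 F [-0.7326  0.5972  0.9757] M [-0.0017 -0.026  -0.0238] t 4.1
```

Call:
move_arm(
  motion=[
    [[0,0,0],[0,0,0],0],
    [[0,0,0],[0,0,0],0],
    [[0,0,0],[0,0,0],0],
    [[0,0,0],[0,0,0],0],
    [[0.04,0,0.001],[0,-0.25,0],0],
    [[0.08,0,0.003],[0,-0.5,0],0],
    [[0.158,0,0.011],[0,-1,0],0],
    [[0.236,0,0.025],[0,-1.5,0],0],
    [[0.312,0,0.044],[0,-2,0],0],
    [[0.387,0,0.069],[0,-2.5,0],0],
  ],
)

```text
time_s: 5.35
eef_pos: [0.513, 0.0568, 0.2617]
eef_rot: [0.114, 0.741, 0.648, -0.132]
wrist_force: [-12.2, 3.6, 6.3]
opening: 0.152
```

```bash
python3 st.py; python3 -c "
from h import *
print(monitor.get_obs()['q'])
c=np.radians(20)
for d in (24,32,40,48,56,60):
  t=np.radians(d); print(d,units((-.0355-.068*np.sin(t),-.084,.195+.068*np.cos(t)),t))"
```

```text
[-0.0601 -0.0852  0.2617] 0.15187908237594475 F [-12.1872   3.6094   6.3486] M [ 0.4567  1.8078 -0.7717] t 5.35
[ 0.0838  0.1271  1.661  -0.3446  1.442   0.2778]
24 (array([0.074, 0.02 , 0.054]), array([-0.012, -0.489,  0.001]))
32 (array([0.23 , 0.02 , 0.075]), array([-0.012, -1.489,  0.002]))
40 (array([0.382, 0.02 , 0.119]), array([-0.012, -2.489,  0.003]))
48 (array([0.527, 0.02 , 0.183]), array([-0.012, -3.489,  0.004]))
56 (array([0.661, 0.02 , 0.266]), array([-0.012, -4.489,  0.004]))
60 (array([0.724, 0.02 , 0.315]), array([-0.012, -4.989,  0.005]))
```

Call:
move_arm(
  motion=[
    [[0.079,-0.02,0.003],[0,-0.5,0],0],
    [[0.158,-0.03,0.011],[0,-1,0],0],
    [[0.312,-0.03,0.044],[0,-2,0],0],
    [[0.461,-0.03,0.098],[0,-3,0],0],
    [[0.6,-0.03,0.172],[0,-4,0],0],
    [[0.728,-0.03,0.265],[0,-5,0],0],
    [[0.728,-0.03,0.265],[0,-5,0],0],
  ],
)

```text
time_s: 6.22
eef_pos: [0.518, 0.094, 0.2291]
eef_rot: [0.331, 0.65, 0.571, -0.376]
wrist_force: [0.2, 5.7, 2.3]
opening: 0.15
```

```bash
python3 st.py
```

```text
[-0.0976 -0.0852  0.2291] 0.14992413179682584 F [0.2391 5.6726 2.3116] M [ 0.673   0.1626 -0.4739] t 6.225
```

Call:
move_arm(
  motion=[
    [[0,0,0],[0,0,0],45],
    [[0,0,0],[0,0,0],45],
    [[0,0,-0.4],[0,0,0],45],
    [[0,0,-1.0],[0,0,0],45],
    [[0,0,-1.2],[0,0,0],45],
  ],
)

```text
time_s: 6.85
eef_pos: [0.5262, 0.154, 0.2674]
eef_rot: [0.33, 0.652, 0.57, -0.375]
wrist_force: [1.1, -0.9, -0.5]
opening: 0.452
```

```bash
python3 st.py;  python3 -c "
from h import *
print(units((-.097,-.085,.31),0)); viewer.camera('wrist')"
```

```text
[-0.1582 -0.085   0.2674] 0.4522541772213122 F [ 1.1142 -0.9053 -0.5408] M [ 0.4264 -0.0796  0.0199] t 6.85
(array([-1.126,  0.001,  0.526]), array([ 0.023,  7.486, -0.004]))
```

Call:
move_arm(
  motion=[
    [[-0.6,0,-0.35],[0,1.2,0],0],
    [[-0.72,0,-0.42],[0,2.4,0],0],
    [[-0.8,0,-0.2],[0,3.6,0],0],
    [[-0.9,0,0],[0,4.8,0],0],
    [[-1.0,0,0.2],[0,6,0],0],
    [[-1.1,0,0.4],[0,7,0],0],
    [[-1.126,0,0.526],[0,7.486,0],0],
    [[-1.126,0,0.526],[0.02,7.486,0],0],
  ],
)

```text
time_s: 7.9
eef_pos: [0.5168, 0.0902, 0.308]
eef_rot: [-0.0, 0.755, 0.656, -0.002]
wrist_force: [0.5, 0.6, -0.5]
opening: -0.001
```

```bash
python3 -c "
from h import *
im=viewer.camera('wrist'); cv2.imwrite('pics/w2.png',im)
print([proj('wrist',L2W((-.035-r*np.sin(1.07),-.085,.195+r*np.cos(1.07)))) for r in (0,88,.096)])
print(units((-.097,-.085,.262),0))"; python3 st.py
```

```text
[array([314.1821, 265.1159]), array([316.2159, 501.5761]), array([313.4985, 185.6435])]
(array([0.04 , 0.016, 0.767]), array([-0.021,  0.024, -0.027]))
[-0.0947 -0.0858  0.308 ] 2.775462501653109e-05 F [-0.0174  0.0821  1.4339] M [ 0.0212 -0.0109  0.0021] t 7.95
```

View pics/w2.png

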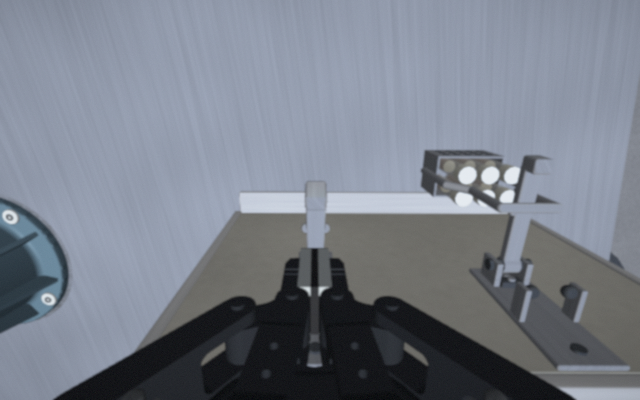

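Call:
move_arm(
  motion=[
    [[0,0.01,0.4],[0,0,0],0],
    [[0,0.01,0.7],[0,0,0],0],
    [[0,0.01,0.85],[0,0,0],0],
    [[0,0.01,0.98],[0,0,0],0],
    [[0,0.01,1.08],[0,0,0],0],
    [[0,0.01,1.16],[0,0,0],0],
    [[0,0.01,1.22],[0,0,0],0],
    [[0,0.01,1.22],[0,0,0],0],
    [[0,0.01,1.22],[0,0,0],0],
  ],
)

```text
time_s: 9.07
eef_pos: [0.5179, 0.0923, 0.2354]
eef_rot: [-0.0, 0.753, 0.658, -0.001]
wrist_force: [-0.0, -0.4, -0.1]
opening: -0.002
```

Call:
move_arm(
  motion=[
    [[0,0,0.02],[0,0,0],0],
    [[0,0,0.04],[0,0,0],0],
    [[0,0,0.06],[0,0,0],0],
    [[0,0,0.06],[0,0,0],0],
  ],
)

```text
time_s: 9.57
eef_pos: [0.5177, 0.0923, 0.2315]
eef_rot: [-0.0, 0.753, 0.658, -0.002]
wrist_force: [0.3, 0.2, -0.5]
opening: 0.0
```

Call:
move_arm(
  motion=[
    [[0,0,0.02],[0,0,0],0],
    [[0,0,0.04],[0,0,0],0],
    [[0,0,0.04],[0,0,0],0],
  ],
)

```text
time_s: 9.95
eef_pos: [0.5177, 0.0923, 0.229]
eef_rot: [-0.0, 0.753, 0.658, -0.002]
wrist_force: [-0.0, 0.4, -0.2]
opening: -0.003
```

```bash
cat > ang.py <<'E'
from h import *
im=viewer.camera('side')
for r in spotter.search_frame('side','hook_b_tip')[:4]: print(np.array(r['centre'])*[640,400],r['score'])
for th in np.arange(1,1.6,.1): print(round(th,2),proj('side',L2W((-.035-.088*np.sin(th),-.085,.195+.088*np.cos(th)))))
cv2.imwrite('pics/ang.png',cv2.resize(im[150:270,230:390],(800,600),interpolation=cv2.INTER_CUBIC))
E
python3 ang.py; python3 st.py
```

```text
[318.784 213.4  ] 0.49
1.0 [311.1084 208.7418]
1.1 [310.3282 212.4063]
1.2 [309.702  215.9714]
1.3 [309.2361 219.3945]
1.4 [308.9348 222.6356]
1.5 [308.7994 225.6582]
1.6 [308.8295 228.4297]
[-0.0959 -0.0852  0.2291] -3.657752232557709e-05 F [-0.4332  0.1682 -0.0667] M [-0.0207  0.0004  0.0242] t 10.05
```

View pics/ang.png

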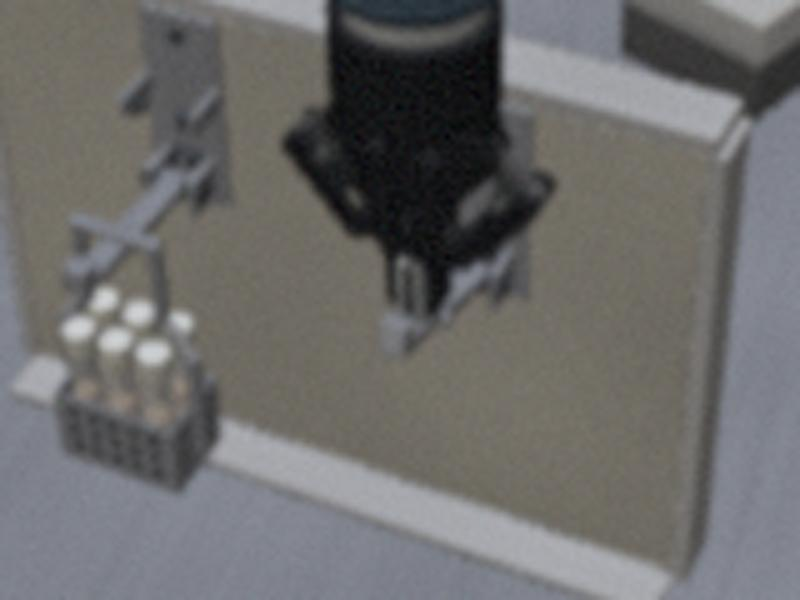

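The arm is down to about 1.2 rad (tip near (310,215)), with the fingers pressing inside the lip. I'll continue in small felt steps.

Call:
move_arm(
  motion=[
    [[0,0,0.02],[0,0,0],0],
    [[0,0,0.04],[0,0,0],0],
    [[0,0,0.04],[0,0,0],0],
  ],
)

```text
time_s: 10.42
eef_pos: [0.5177, 0.0923, 0.2267]
eef_rot: [-0.0, 0.753, 0.658, -0.002]
wrist_force: [-0.9, -0.4, -0.4]
opening: 0.001
```

```bash
python3 st.py
```

```text
[-0.0959 -0.0852  0.2267] 0.0006928225113675805 F [-0.9293 -0.353  -0.3838] M [ 0.0209 -0.0142  0.0012] t 10.425
```

Call:
move_arm(
  motion=[
    [[0,0,0.02],[0,0,0],0],
    [[0,0,0.04],[0,0,0],0],
    [[0,0,0.04],[0,0,0],0],
  ],
)

```text
time_s: 10.8
eef_pos: [0.5177, 0.0923, 0.2242]
eef_rot: [-0.0, 0.753, 0.658, -0.002]
wrist_force: [0.6, -0.2, 0.3]
opening: 0.0
```

Call:
move_arm(
  motion=[
    [[0,0,0.01],[0,0,0],0],
    [[0,0,0.02],[0,0,0],0],
    [[0,0,0.02],[0,0,0],0],
  ],
)

```text
time_s: 11.18
eef_pos: [0.5178, 0.0924, 0.2232]
eef_rot: [-0.0, 0.753, 0.658, -0.001]
wrist_force: [0.2, 0.2, 0.9]
opening: -0.0
```

Call:
move_arm(
  motion=[
    [[0,0,0.02],[0,0,0],0],
    [[0,0,0.03],[0,0,0],0],
    [[0,0,0.03],[0,0,0],0],
  ],
)

```text
time_s: 11.55
eef_pos: [0.5179, 0.0925, 0.2217]
eef_rot: [-0.0, 0.753, 0.658, -0.001]
wrist_force: [0.0, 1.6, 4.2]
opening: 0.005
```

```bash
cat > ff.py <<'E'
from h import *
F=[]
for i in range(5): viewer.camera('side'); F.append(monitor.get_obs()['wrist_force'])
print(np.mean(F,0),np.std(F,0)); 
E
python3 ff.py; python3 st.py;python3 ang.py|head -2
```

```text
[-0.5511  1.7067  4.0842] [0.3734 0.2824 0.6324]
[-0.0961 -0.085   0.2216] -0.0009453915758517403 F [-0.7726  1.2475  4.8294] M [0.4053 0.0647 0.025 ] t 11.8
[313.984 218.92 ] 0.62
1.0 [311.1084 208.7418]
```

Call:
move_arm(
  motion=[
    [[0,0,0.006],[0,0,0],0],
    [[0,0,0.01],[0,0,0],0],
    [[0,0,0.01],[0,0,0],0],
  ],
)

```text
time_s: 12.28
eef_pos: [0.5179, 0.0925, 0.2211]
eef_rot: [-0.0, 0.753, 0.658, -0.001]
wrist_force: [-1.1, 2.2, 6.3]
opening: 0.002
```

```bash
python3 ff.py; python3 st.py
```

```text
[-0.5249  2.8475  5.491 ] [0.3917 0.5191 0.5553]
[-0.0962 -0.085   0.2211] 0.0007646413320739723 F [-0.2938  2.7396  5.2158] M [ 0.474   0.0535 -0.0123] t 12.525
```

Call:
move_arm(
  motion=[
    [[0,0,-0.5],[0,0,0],0],
    [[0,0,-1.2],[0,0,0],0],
    [[0,0.6,-1.65],[0,0,0],100],
    [[0,1.4,-1.65],[0,0,0],100],
    [[-0.04,2.2,-1.65],[0,0,0],100],
    [[-0.08,2.72,-1.65],[0,0,0],100],
    [[-0.08,2.72,-1.65],[0,0,0],100],
    [[-0.08,2.72,-1.65],[0,0,0],100],
  ],
)

```text
time_s: 13.52
eef_pos: [0.6783, 0.0658, 0.3183]
eef_rot: [-0.001, 0.753, 0.658, -0.002]
wrist_force: [-0.3, 0.1, -0.6]
opening: 1.0
```

```bash
python3 st.py; python3 -c "
from h import *
im=viewer.camera('wrist'); cv2.imwrite('pics/w3.png',im)
for t in ['bail_top','hook_a_tip','hook_b_tip']:
  for r in spotter.search_frame('wrist',t)[:3]:
    c=np.array(r['centre'])*[640,400]; print(t,c,r['score'],W2L(onplane('wrist',*c,.207)))
print([proj('wrist',L2W(p)) for p in [(-.091,.0785,.207),(-.091,.0565,.207),(-.091,.1005,.207)]])
for th in (1.25,1.3,1.35,1.4,1.45): print(th,[proj('wrist',L2W((-.035-r*np.sin(th),-.085,.195+r*np.cos(th)))) for r in (.088,)])
"
```

```text
[-0.091   0.0775  0.3183] 1.0002249592199777 F [-0.273   0.1245 -0.6185] M [ 0.0184  0.0159 -0.0649] t 13.525
bail_top [310.72 180.2 ] 0.96 [-0.1083  0.0756  0.207 ]
hook_a_tip [325.12 209.68] 0.81 [-0.0833  0.0876  0.207 ]
hook_b_tip [116.416 199.68 ] 0.64 [-0.0917 -0.0828  0.207 ]
[array([313.9209, 200.7491]), array([286.9697, 200.7202]), array([340.8825, 200.7781])]
1.25 [array([ 93.8765, 171.6892])]
1.3 [array([ 97.2135, 168.8134])]
1.35 [array([100.5583, 166.2805])]
1.4 [array([103.8975, 164.0848])]
1.45 [array([107.219 , 162.2191])]
```

View pics/w3.png

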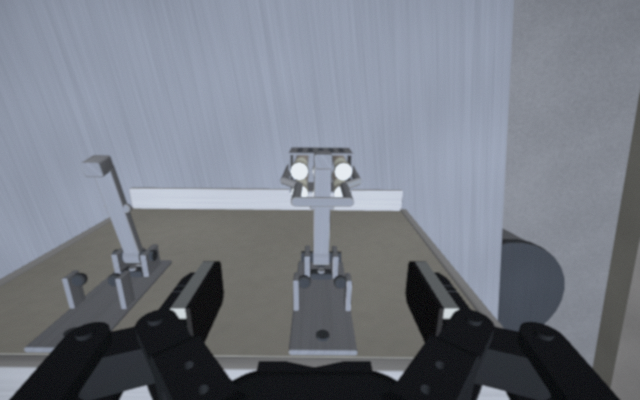

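```bash
python3 -c "
from h import *
for u,v,z in [(290,201,.207),(356,201,.207),(290,352,.254+.04),(356,352,.294),(26,349,.294),(73,349,.294)]: print(W2L(onplane('wrist',u,v,z)))
for c in [(85,160),(98,165),(97,174)]: print(c,W2L(onplane('wrist',*c,.22)))
# lip top edge far: outer top corner of lip; fit th
for th in (1.25,1.3,1.35,1.4,1.45,1.5):
  s,k=np.sin(th),np.cos(th)
  f=lambda r,h,y:proj('wrist',L2W((-.035-r*s+h*k,y,.195+r*k+h*s)))
  print(th,f(.096,.013,-.092),f(.096,.013,-.078),f(.06,.004,-.085))
print(units((-.091,.084,.176)))
"
```

```text
[-0.0908  0.059   0.207 ]
[-0.0908  0.1128  0.207 ]
[-0.0196  0.0638  0.294 ]
[-0.0197  0.1051  0.294 ]
[-0.0215 -0.1009  0.294 ]
[-0.0215 -0.0715  0.294 ]
(85, 160) [-0.1268 -0.0917  0.22  ]
(98, 165) [-0.123  -0.0828  0.22  ]
(97, 174) [-0.1161 -0.085   0.22  ]
1.25 [ 68.5661 171.3842] [ 88.669  171.4016] [105.7173 205.0628]
1.3 [ 72.4907 167.2331] [ 92.2743 167.2497] [107.6719 202.6643]
1.35 [ 76.4593 163.4932] [ 95.9198 163.5089] [109.6639 200.4602]
1.4 [ 80.452  160.1611] [ 99.5875 160.1761] [111.6853 198.4527]
1.45 [ 84.4507 157.2311] [103.2605 157.2454] [113.7283 196.6429]
1.5 [ 88.4383 154.695 ] [106.9234 154.7088] [115.7854 195.0309]
(array([-0.003,  0.112,  2.399]), array([-0.013,  0.015, -0.   ]))
```

The bail bar lies at row 201, columns 290–356 (middle 323), right under the gripper. It needs about 8 mm more along +y. Off-axis points are biased towards the picture's centre by lens distortion.

Call:
move_arm(
  motion=[
    [[0,0.137,0.5],[0,0,0],100],
    [[0,0.137,1.2],[0,0,0],100],
    [[0,0.137,1.8],[0,0,0],100],
    [[0,0.137,2.2],[0,0,0],100],
    [[0,0.137,2.44],[0,0,0],100],
    [[0,0.137,2.44],[0,0,0],100],
  ],
)

```text
time_s: 14.48
eef_pos: [0.6862, 0.0647, 0.1724]
eef_rot: [-0.001, 0.753, 0.658, -0.002]
wrist_force: [-0.2, -0.4, 0.8]
opening: 0.998
```

```bash
python3 st.py
```

```text
[-0.091   0.0855  0.1724] 0.9978745778836706 F [-0.1541 -0.3671  0.79  ] M [-0.035   0.0151 -0.0458] t 14.475
```

Close on the uprights.

Call:
move_arm(
  motion=[
    [[0,0,0],[0,0,0],45],
    [[0,0,0],[0,0,0],45],
    [[0,0,0],[0,0,0],45],
    [[0,0,0],[0,0,0],45],
    [[0,0,0],[0,0,0],45],
  ],
)

```text
time_s: 15.1
eef_pos: [0.6881, 0.0644, 0.1751]
eef_rot: [0.001, 0.753, 0.658, -0.0]
wrist_force: [-0.2, -0.3, 6.6]
opening: 0.59
```

```bash
python3 ff.py; python3 st.py
```

```text
[0.1737 0.0751 6.2934] [0.415  0.4791 0.3593]
[-0.091   0.0874  0.1751] 0.593471306359049 F [0.6505 0.2793 6.1678] M [-0.0161  0.0224 -0.0259] t 15.35
```

Call:
move_arm(
  motion=[
    [[0,0,-0.05],[0,0,0],45],
    [[0,0,-0.12],[0,0,0],45],
    [[0,0,-0.22],[0,0,0],45],
    [[0,0,-0.34],[0,0,0],45],
    [[0,0,-0.42],[0,0,0],45],
    [[0,0,-0.42],[0,0,0],45],
  ],
)

```text
time_s: 16.1
eef_pos: [0.6873, 0.0646, 0.199]
eef_rot: [0.0, 0.753, 0.658, -0.001]
wrist_force: [-0.4, 0.0, -3.2]
opening: 0.593
```

```bash
python3 ff.py; python3 st.py
```

```text
[ 0.2915 -0.0584 -3.4015] [0.3696 0.4833 0.6694]
[-0.091   0.0859  0.1978] 0.5944223696782912 F [ 0.1045  0.6118 -3.8915] M [ 0.025  -0.0068 -0.0357] t 16.35
```

Call:
move_arm(
  motion=[
    [[0.2,0,-0.1],[0,0,0],45],
    [[0.5,0,-0.15],[0,0,0],45],
    [[0.9,0,-0.15],[0,0,0],45],
    [[1.25,-0.1,-0.15],[0,0,0],45],
    [[1.3,-0.5,-0.15],[0,0,0],45],
    [[1.3,-1.1,-0.15],[0,0,0],45],
    [[1.3,-1.7,-0.15],[0,0,0],45],
    [[1.3,-2.3,-0.2],[0,0,0],45],
    [[1.3,-2.7,-0.2],[0,0,0],45],
    [[1.3,-2.85,-0.2],[0,0,0],45],
  ],
)

```text
time_s: 17.6
eef_pos: [0.5265, 0.1662, 0.2105]
eef_rot: [-0.0, 0.752, 0.659, -0.002]
wrist_force: [0.9, 0.1, -2.5]
opening: 0.59
```

```bash
python3 ff.py; python3 st.py; python3 -c "
from h import *
im=viewer.camera('wrist'); cv2.imwrite('pics/w4.png',im)
for t in ['bail_top','hook_b_tip']:
  for r in spotter.search_frame('wrist',t)[:3]:
    c=np.array(r['centre'])*[640,400]; print(t,c,r['score'])
for th in (1.25,1.3,1.35,1.4,1.45,1.5,1.55):
  s,k=np.sin(th),np.cos(th)
  f=lambda r,h,y:proj('wrist',L2W((-.035-r*s+h*k,y,.195+r*k+h*s)))
  print(th,f(.096,.013,-.092),f(.096,.013,-.078),f(.06,.004,-.085),f(0,0,-.085))
"
```

```text
[-0.6727 -0.0494 -2.7415] [0.6482 0.2374 0.4575]
[-0.1693 -0.0839  0.2106] 0.588290148488847 F [-0.056  -0.1813 -2.1947] M [-0.0312 -0.0014  0.0288] t 17.85
bail_top [317.312 240.6  ] 0.92
hook_b_tip [312.832 353.8  ] 0.81
1.25 [292.8857 398.1309] [324.6729 398.2004] [309.8359 409.4574] [310.7978 441.0039]
1.3 [293.441  385.9944] [324.4368 386.0586] [309.9094 403.1117] [310.7978 441.0039]
1.35 [293.9921 374.6536] [324.2022 374.713 ] [309.9836 397.0547] [310.7978 441.0039]
1.4 [294.5364 364.1118] [323.9703 364.1667] [310.058  391.2984] [310.7978 441.0039]
1.45 [295.0714 354.3642] [323.7419 354.415 ] [310.1325 385.8521] [310.7978 441.0039]
1.5 [295.5953 345.3989] [323.518  345.4461] [310.2067 380.7225] [310.7978 441.0039]
1.55 [296.1064 337.1986] [323.2994 337.2424] [310.2803 375.9141] [310.7978 441.0039]
```

View pics/w4.png

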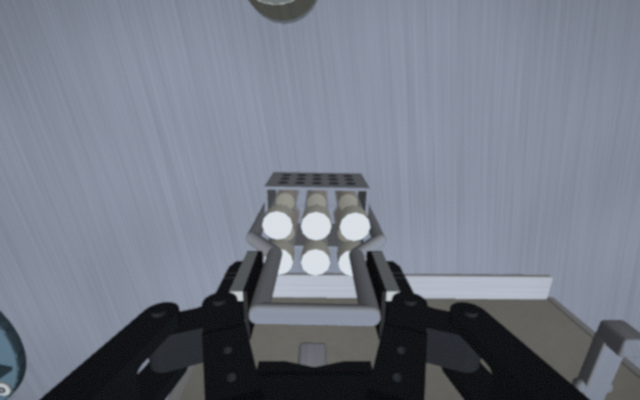

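```bash
python3 -c "
from h import *
print(proj('wrist',L2W((-.169,-.085,.2426))),proj('wrist',L2W((-.080,-.085,.008))))
im=viewer.camera('side')
for t in ['hook_b_tip','bail_top']:
  for r in spotter.search_frame('side',t)[:3]: print(t,np.array(r['centre'])*[640,400],r['score'])
big=cv2.resize(im[150:270,230:390],(800,600),interpolation=cv2.INTER_CUBIC)
for th,c in ((1.37,(0,0,255)),(1.5,(0,255,0))):
  s,k=np.sin(th),np.cos(th)
  pts=[proj('side',L2W((-.035-r*s+h*k,y,.195+r*k+h*s))) for r,h,y in [(0.02,.004,-.0855),(.088,.004,-.0855),(.096,.013,-.0925),(.096,.013,-.0785),(.096,-.004,-.0785),(.096,-.004,-.0925),(.096,.013,-.0925)]]
  cv2.polylines(big,[np.int32((np.array(pts)-[229.5,149.5])*5)],False,c,1)
cv2.imwrite('pics/s5.png',big)
"
```

```text
[307.8046 315.8118] [312.7267 249.6057]
hook_b_tip [326.72 206.88] 0.58
bail_top [299.904 257.28 ] 0.65
```

View pics/s5.png

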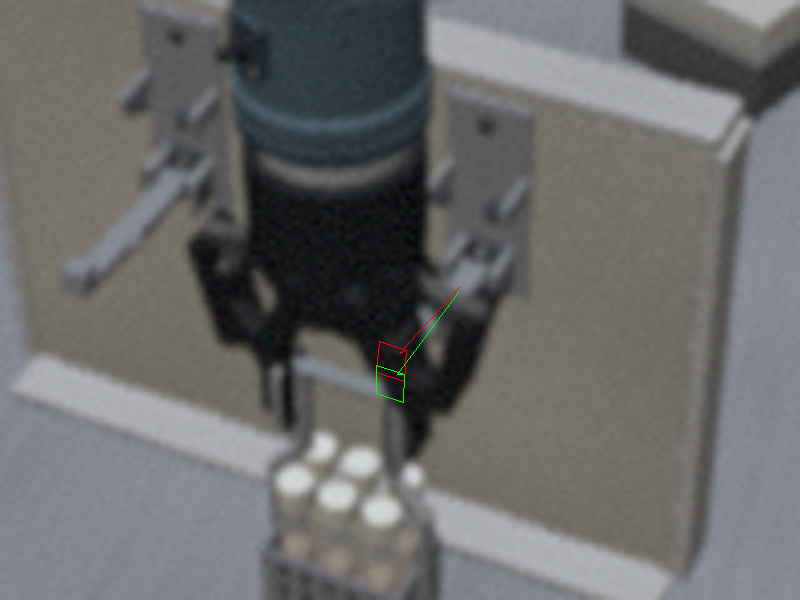

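```bash
python3 -c "
from h import *
for th in (1.25,1.3,1.35,1.4,1.45,1.5,1.55):
  s,k=np.sin(th),np.cos(th)
  f=lambda r,h,y:proj('wrist',L2W((-.035-r*s+h*k,y,.195+r*k+h*s))).round(0)
  print(th,f(.096,-.004,-.092),f(.096,-.004,-.078),f(.096,.013,-.092),f(.096,.013,-.078),f(.088,.013,-.085))
im=cv2.imread('pics/w4.png'); g=cv2.cvtColor(im,cv2.COLOR_BGR2GRAY); print(g[334:372,305:320].mean(1).round())
"
```

```text
1.25 [296. 360.] [325. 360.] [294. 398.] [325. 398.] [310. 406.]
1.3 [296. 351.] [324. 351.] [294. 386.] [325. 386.] [310. 395.]
1.35 [297. 342.] [324. 342.] [295. 375.] [325. 375.] [310. 385.]
1.4 [297. 334.] [324. 334.] [295. 364.] [325. 364.] [310. 375.]
1.45 [298. 327.] [324. 327.] [296. 354.] [324. 354.] [310. 366.]
1.5 [298. 321.] [323. 321.] [296. 345.] [324. 345.] [310. 357.]
1.55 [298. 315.] [323. 315.] [297. 337.] [324. 337.] [310. 350.]
[102. 102. 102. 102. 102. 102. 102.  99.  91.  88.  96. 101. 102. 102.
 103. 102. 104. 104. 104. 105. 105. 106. 106. 106. 106. 107. 107. 108.
 107. 108. 105.  94.  70.  39.  21.  18.  18.  16.]
```

The visible face starts at row 343. That edge is the bottom of the arm's end face, which gives a stop angle of about 1.35 rad and agrees with the felt contact height. Now moving the bail in over the lip.

Call:
move_arm(
  motion=[
    [[-0.2,-0.02,0],[0,0,0],45],
    [[-0.5,-0.02,0],[0,0,0],45],
    [[-0.8,-0.02,0],[0,0,0],45],
    [[-1.1,-0.02,0],[0,0,0],45],
    [[-1.3,-0.02,0],[0,0,0],45],
    [[-1.355,-0.02,0],[0,0,0],45],
    [[-1.355,-0.02,0.1],[0,0,0],45],
    [[-1.355,-0.02,0.2],[0,0,0],45],
    [[-1.355,-0.02,0.28],[0,0,0],45],
    [[-1.355,-0.02,0.28],[0,0,0],45],
  ],
)

```text
time_s: 19.4
eef_pos: [0.5153, 0.0847, 0.193]
eef_rot: [-0.001, 0.753, 0.658, -0.002]
wrist_force: [-0.2, 1.0, -2.8]
opening: 0.587
```

```bash
python3 ff.py; python3 st.py
```

```text
[ 0.0606  0.3258 -2.7767] [0.2844 0.2923 0.2924]
[-0.0879 -0.0858  0.1941] 0.5920512377464187 F [-0.2039  0.2493 -2.5955] M [0.0228 0.0259 0.0448] t 19.65
```

Call:
move_arm(
  motion=[
    [[0,0,0.03],[0,0,0],45],
    [[0,0,0.06],[0,0,0],45],
    [[0,0,0.08],[0,0,0],45],
    [[0,0,0.08],[0,0,0],45],
  ],
)

```text
time_s: 20.15
eef_pos: [0.5157, 0.0844, 0.1888]
eef_rot: [-0.0, 0.753, 0.658, -0.002]
wrist_force: [0.4, 0.1, -3.0]
opening: 0.591
```

```bash
python3 ff.py; python3 st.py
```

```text
[-0.0628 -0.1896 -2.6739] [0.4205 0.2379 0.5077]
[-0.0878 -0.086   0.1891] 0.5906871320708974 F [-0.2273 -0.131  -1.7883] M [ 0.053   0.0106 -0.0254] t 20.4
```

Call:
move_arm(
  motion=[
    [[0,0,0.015],[0,0,0],45],
    [[0,0,0.03],[0,0,0],45],
    [[0,0,0.03],[0,0,0],45],
  ],
)

```text
time_s: 20.78
eef_pos: [0.5157, 0.0843, 0.1871]
eef_rot: [-0.0, 0.753, 0.658, -0.002]
wrist_force: [0.7, -1.1, -2.5]
opening: 0.595
```

```bash
python3 ff.py; python3 st.py
```

```text
[-0.3683  0.1423 -2.7267] [0.5069 0.6072 0.312 ]
[-0.0878 -0.086   0.1872] 0.5950493922140716 F [ 0.0418  0.227  -2.6834] M [ 0.0245 -0.0359 -0.028 ] t 21.025
```

Call:
move_arm(
  motion=[
    [[0,0,0.01],[0,0,0],45],
    [[0,0,0.02],[0,0,0],45],
    [[0,0,0.02],[0,0,0],45],
  ],
)

```text
time_s: 21.4
eef_pos: [0.5157, 0.0844, 0.1859]
eef_rot: [-0.0, 0.753, 0.658, -0.002]
wrist_force: [-0.3, -0.0, -2.9]
opening: 0.592
```

```bash
python3 ff.py; python3 st.py
```

```text
[-0.3    -0.4061 -2.6067] [0.2805 0.5003 0.6631]
[-0.0878 -0.086   0.186 ] 0.5884566610162015 F [-0.4418 -0.6723 -2.4493] M [ 0.0655 -0.0261  0.0035] t 21.65
```

Call:
move_arm(
  motion=[
    [[0,0,0.01],[0,0,0],45],
    [[0,0,0.02],[0,0,0],45],
    [[0,0,0.02],[0,0,0],45],
  ],
)

```text
time_s: 22.02
eef_pos: [0.5158, 0.0843, 0.1848]
eef_rot: [-0.0, 0.753, 0.658, -0.002]
wrist_force: [-0.9, 0.0, -3.3]
opening: 0.587
```

```bash
python3 ff.py; python3 st.py
```

```text
[-0.1269 -0.0575 -2.601 ] [0.2888 0.4574 0.7487]
[-0.0878 -0.086   0.1848] 0.5864108025004653 F [-0.284  -0.6587 -3.4149] M [ 0.0136 -0.0168 -0.0093] t 22.275
```

Call:
move_arm(
  motion=[
    [[0,0,0.01],[0,0,0],45],
    [[0,0,0.02],[0,0,0],45],
    [[0,0,0.02],[0,0,0],45],
  ],
)

```text
time_s: 22.65
eef_pos: [0.516, 0.0845, 0.184]
eef_rot: [-0.0, 0.753, 0.658, -0.001]
wrist_force: [-2.0, 1.8, 1.9]
opening: 0.589
```

```bash
python3 ff.py; python3 st.py
```

```text
[-2.0522  1.2831  2.6925] [0.4143 0.4037 0.4936]
[-0.0879 -0.0859  0.1839] 0.5912180384394096 F [-2.2851  0.8022  3.5083] M [ 0.1581  0.2326 -0.0109] t 22.9
```

Call:
move_arm(
  motion=[
    [[0,0,-0.01],[0,0,0],45],
    [[0,0,-0.01],[0,0,0],45],
  ],
)

```text
time_s: 23.15
eef_pos: [0.5159, 0.0842, 0.1841]
eef_rot: [-0.0, 0.753, 0.658, -0.001]
wrist_force: [0.8, 0.2, 0.3]
opening: 0.59
```

```bash
python3 ff.py; python3 st.py
```

```text
[-0.0216  0.6028 -0.6388] [0.3926 0.6167 0.4367]
[-0.0877 -0.086   0.1841] 0.5918389039556265 F [ 0.0887 -0.1029 -0.9382] M [ 0.0451 -0.0389 -0.0112] t 23.4
```

Call:
move_arm(
  motion=[
    [[0,0,0],[0,0,0],70],
    [[0,0,0],[0,0,0],85],
    [[0,0,0],[0,0,0],85],
    [[0,0,0],[0,0,0],85],
    [[0,0,-0.3],[0,0,0],85],
    [[0,0,-0.8],[0,0,0],85],
    [[0,0,-1.6],[0,0,0],85],
    [[0,0,-2.2],[0,0,0],85],
    [[0,0,-2.3],[0,0,0],85],
    [[0,0,-2.3],[0,0,0],85],
  ],
)

```text
time_s: 24.65
eef_pos: [0.5161, 0.0846, 0.3225]
eef_rot: [0.0, 0.753, 0.658, -0.001]
wrist_force: [0.8, 0.0, -0.2]
opening: 0.849
```

```bash
python3 ff.py; python3 st.py; python3 -c "
from h import *
im=viewer.camera('wrist'); cv2.imwrite('pics/w6.png',im)
print(units((-.110,.0855,.28)))"
```

```text
[ 0.4551 -0.0868 -0.0089] [0.5106 0.5814 0.2736]
[-0.088  -0.0863  0.3208] 0.8445667371235065 F [ 0.1742 -0.2301 -0.4441] M [-0.044  -0.0002  0.0868] t 24.9
(array([0.37 , 2.864, 0.67 ]), array([-0.032,  0.015, -0.004]))
```

View pics/w6.png

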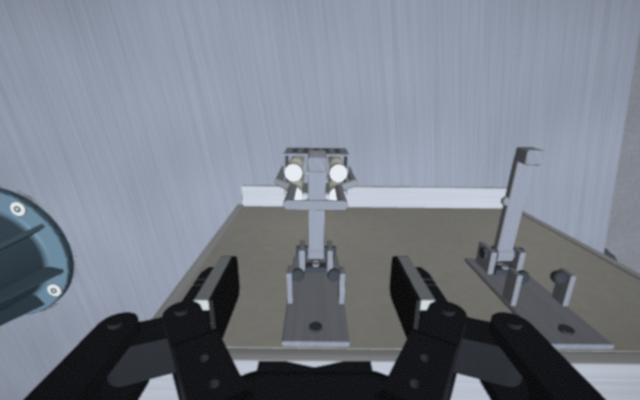

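The basket hangs centred on hook_b, bail bar at (317,205), with hook_a empty at right. Next I'll fold hook_a up.

```bash
python3 -c "
from h import *
t=np.radians(60)
print(units((-.1725,.085,.2365),t)); print(units((-.1032,.085,.1965),t))"
```

```text
(array([1.413, 2.859, 1.393]), array([-0.031, -7.485,  0.014]))
(array([0.259, 2.862, 2.062]), array([-0.031, -7.485,  0.014]))
```

Call:
move_arm(
  motion=[
    [[0.4,0.2,0],[0,-0.9,0],50],
    [[0.9,0.7,0],[0,-1.8,0],50],
    [[1.3,1.3,0],[0,-2.8,0],50],
    [[1.41,1.9,0.2],[0,-3.8,0],50],
    [[1.41,2.5,0.5],[0,-4.8,0],50],
    [[1.41,2.86,0.9],[-0.02,-5.8,0],50],
    [[1.41,2.86,1.2],[-0.03,-6.8,0],50],
    [[1.41,2.86,1.39],[-0.03,-7.49,0.01],50],
    [[1.41,2.86,1.39],[-0.03,-7.49,0.01],50],
    [[1.41,2.86,1.39],[-0.03,-7.49,0.01],50],
  ],
)

```text
time_s: 26.2
eef_pos: [0.6977, 0.1452, 0.2391]
eef_rot: [0.33, 0.653, 0.57, -0.375]
wrist_force: [0.2, -0.0, 0.7]
opening: 0.497
```

```bash
python3 st.py; python3 -c "
from h import *
im=viewer.camera('wrist'); cv2.imwrite('pics/w7.png',im)
for r in spotter.search_frame('wrist','hook_a_tip')[:3]: print(np.array(r['centre'])*[640,400],r['score'])
for th in (1.4,1.45,1.5,1.55): print(th,[proj('wrist',L2W((-.035-r*np.sin(th),.085,.195+r*np.cos(th)))) for r in (.078,.096)])
t=np.radians(60);print(units((-.1032,.085,.1965),t))"
```

```text
[-0.1724  0.0861  0.2391] 0.4972923014763617 F [ 0.2142 -0.0099  0.6617] M [ 0.3117 -0.1041 -0.0007] t 26.2
[310.528 215.48 ] 0.87
1.4 [array([309.433 , 224.4765]), array([309.0305, 225.2332])]
1.45 [array([309.4106, 218.779 ]), array([309.0013, 217.5899])]
1.5 [array([309.3925, 213.1124]), array([308.978 , 209.9979])]
1.55 [array([309.3785, 207.5056]), array([308.961 , 202.5029])]
(array([ 0.064, -0.03 ,  1.366]), array([ 0.017, -0.017, -0.037]))
```

View pics/w7.png

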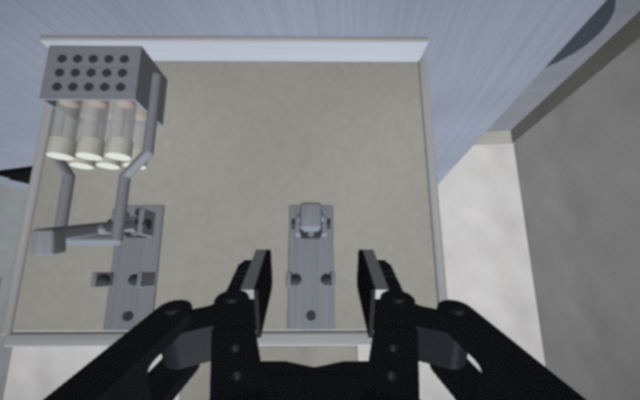

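Call:
move_arm(
  motion=[
    [[0.06,-0.02,0.4],[0,0,0],50],
    [[0.06,-0.02,0.9],[0,0,0],50],
    [[0.06,-0.02,1.2],[0,0,0],50],
    [[0.06,-0.02,1.37],[0,0,0],50],
    [[0.06,-0.02,1.37],[0,0,0],50],
    [[0.06,-0.02,1.37],[0,0,0],0],
    [[0.06,-0.02,1.37],[0,0,0],0],
    [[0.06,-0.02,1.37],[0,0,0],0],
    [[0.06,-0.02,1.37],[0,0,0],0],
    [[0.06,-0.02,1.37],[0,0,0],0],
  ],
)

```text
time_s: 27.55
eef_pos: [0.6861, 0.0778, 0.1948]
eef_rot: [0.33, 0.652, 0.569, -0.377]
wrist_force: [-4.2, 2.3, 2.7]
opening: 0.154
```

```bash
cat > arc.py <<'E'
from h import *
import sys
o=monitor.get_obs(); p=W2L(o['eef_pos']); yy=float(sys.argv[1]) if len(sys.argv)>1 else p[1]
w,x,y,z=o["eef_rot"]; zt=Ro.from_quat([x,y,z,w]).as_matrix()[:,2]
lx=np.array([np.cos(scr[2]),np.sin(scr[2]),0]); t0=np.arctan2(zt@lx,-zt[2])
v=np.array([p[0]+.035,p[2]-.195]); print('tilt',np.degrees(t0),'r',np.hypot(*v),'ang tcp',np.degrees(np.arctan2(-v[0],v[1])))
for d in range(8,73,8):
    a=np.radians(d); c,s=np.cos(a),np.sin(a)   # fold: rotate toward the screen
    u=np.array([c*v[0]+s*v[1],-s*v[0]+c*v[1]])
    print(d,*units((u[0]-.035,yy,u[1]+.195),t0-a))
E
python3 st.py; python3 arc.py
```

```text
[-0.104   0.0836  0.1948] 0.1540433779184819 F [-4.2304  2.288   2.7183] M [ 0.2775  0.4619 -1.0399] t 27.55
tilt 60.06042498568826 r 0.0690161411897511 ang tcp 90.18875336756369
8 [-0.144  0.    -0.071] [-0.001  1.    -0.009]
16 [-0.297  0.    -0.121] [-0.     2.    -0.009]
24 [-0.455  0.001 -0.149] [ 0.     3.    -0.009]
32 [-0.615  0.001 -0.155] [ 0.001  4.    -0.009]
40 [-0.775  0.001 -0.138] [ 0.002  5.    -0.009]
48 [-0.93   0.001 -0.1  ] [ 0.002  6.    -0.009]
56 [-1.079  0.001 -0.04 ] [ 0.003  7.    -0.009]
64 [-1.218  0.002  0.04 ] [ 0.004  8.    -0.009]
72 [-1.345  0.002  0.138] [ 0.004  9.    -0.009]
```

Call:
move_arm(
  motion=[
    [[-0.144,-0.01,-0.071],[0,1,0],0],
    [[-0.297,-0.02,-0.121],[0,2,0],0],
    [[-0.455,-0.02,-0.149],[0,3,0],0],
    [[-0.615,-0.02,-0.155],[0,4,0],0],
    [[-0.775,-0.02,-0.138],[0,5,0],0],
    [[-0.93,-0.02,-0.1],[0,6,0],0],
    [[-1.079,-0.02,-0.04],[0,7,0],0],
    [[-1.18,-0.02,0.018],[0,7.75,0],0],
    [[-1.18,-0.02,0.018],[0,7.75,0],0],
  ],
)

```text
time_s: 28.68
eef_pos: [0.6806, 0.041, 0.2561]
eef_rot: [-0.012, 0.753, 0.658, 0.015]
wrist_force: [-1.2, 4.2, 3.4]
opening: 0.153
```

```bash
python3 st.py; python3 arc.py|head -1
```

```text
[-0.0668  0.0831  0.2561] 0.15319081887823277 F [-1.1905  4.1753  3.3528] M [ 0.8643  0.3944 -0.1543] t 28.675
tilt -2.162237978938113 r 0.06887887637605068 ang tcp 27.521563964581603
```

Call:
move_arm(
  motion=[
    [[0,0,0],[0,0,0],45],
    [[0,0,0],[0,0,0],45],
    [[0,0,0],[0,0,0],45],
    [[0,0,-0.5],[0,-0.1,0],45],
    [[0,0,-1.0],[0,-0.27,0],45],
    [[0.3,0,-1.0],[0,-0.27,0],0],
    [[0.6,0,-1.0],[0,-0.27,0],0],
    [[0.6,0,-1.0],[0,-0.27,0],0],
    [[0.6,0,-0.6],[0,-0.27,0],0],
    [[0.6,0,-0.2],[0,-0.27,0],0],
  ],
)

```text
time_s: 29.92
eef_pos: [0.6852, 0.0761, 0.2664]
eef_rot: [0.001, 0.753, 0.659, -0.001]
wrist_force: [0.7, -0.4, 0.1]
opening: -0.0
```

```bash
python3 ff.py; python3 st.py; python3 -c "
from h import *
im=viewer.camera('wrist'); cv2.imwrite('pics/w8.png',im)
im=viewer.camera('side'); cv2.imwrite('pics/s8.png',cv2.resize(im[150:270,230:390],(800,600),interpolation=cv2.INTER_CUBIC))
"
```

```text
[-0.532  -0.4305 -0.2267] [0.3224 0.3386 1.6345]
[-0.1021  0.0835  0.2685] 0.0011882328936283592 F [-0.3132 -0.6961  1.5236] M [ 0.0009  0.041  -0.0174] t 30.175
```

View pics/w8.png

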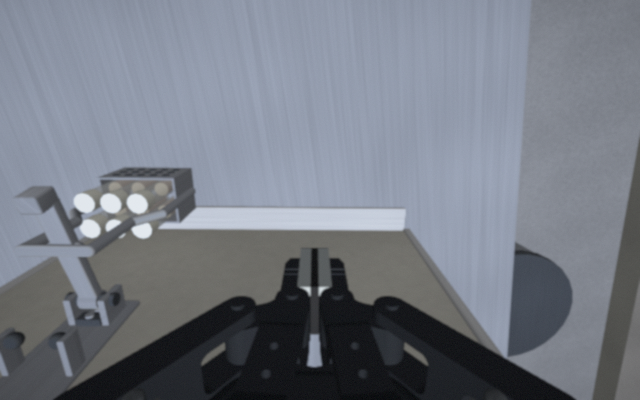

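Call:
move_arm(
  motion=[
    [[-0.2,0,0],[0,0,0],0],
    [[-0.3,0,0],[0,0,0],0],
    [[-0.4,0,0],[0,0,0],0],
    [[-0.46,0,0],[0,0,0],0],
    [[-0.52,0,0],[0,0,0],0],
    [[-0.52,0,0],[0,0,0],0],
  ],
)

```text
time_s: 31.02
eef_pos: [0.6813, 0.0449, 0.2682]
eef_rot: [0.002, 0.753, 0.658, -0.001]
wrist_force: [-0.1, -0.5, 0.9]
opening: 0.001
```

```bash
python3 ff.py; python3 st.py
```

```text
[-0.1133 -0.3143 -0.106 ] [0.3668 0.4369 0.4669]
[-0.071   0.0832  0.2679] -0.001390615926154565 F [-0.0927 -0.8566 -0.8523] M [ 0.0387 -0.0337 -0.0534] t 31.275
```

Call:
move_arm(
  motion=[
    [[-0.02,0,0],[0,0,0],0],
    [[-0.04,0,0],[0,0,0],0],
    [[-0.06,0,0],[0,0,0],0],
    [[-0.06,0,0],[0,0,0],0],
  ],
)

```text
time_s: 31.78
eef_pos: [0.681, 0.0428, 0.2684]
eef_rot: [0.001, 0.752, 0.659, 0.0]
wrist_force: [-0.1, 5.4, 1.3]
opening: 0.001
```

```bash
python3 ff.py; python3 st.py
```

```text
[0.1799 5.1518 0.6025] [0.1962 0.3243 0.5056]
[-0.0686  0.0832  0.2684] -0.0023037293638185634 F [0.2975 4.894  1.4949] M [ 0.7997 -0.126   0.0641] t 32.025
```

View pics/s8.png

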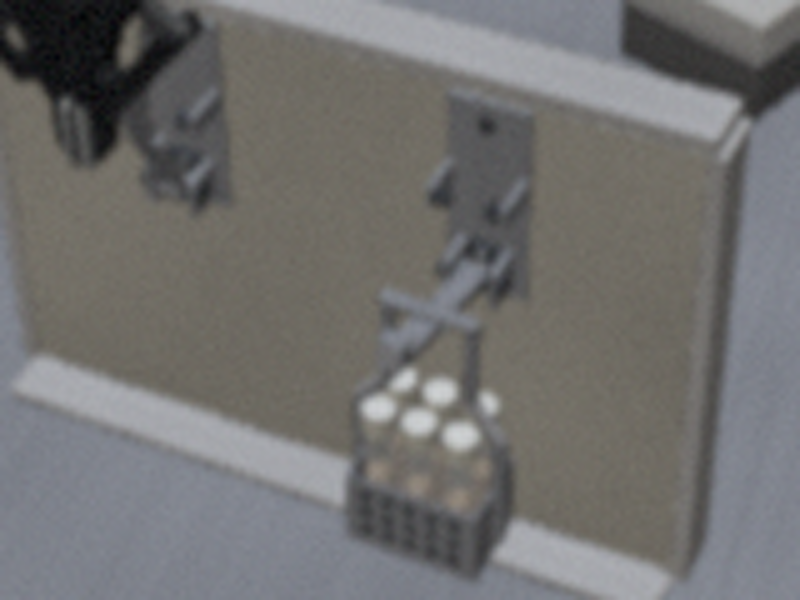

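The basket hangs squarely on hook_b (crop 430,310). The 5.2 N on the fingers at hook_a is the catch resisting.

Call:
move_arm(
  motion=[
    [[-0.03,0,0],[0,0,0],0],
    [[-0.06,0,0],[0,0,0],0],
    [[-0.06,0,0],[0,0,0],0],
  ],
)

```text
time_s: 32.4
eef_pos: [0.6806, 0.0383, 0.2688]
eef_rot: [0.002, 0.753, 0.659, -0.0]
wrist_force: [-0.1, 2.0, 1.7]
opening: -0.001
```

```bash
python3 ff.py; python3 st.py
```

```text
[-0.2378  1.2464  1.5679] [0.3665 0.5922 0.6998]
[-0.0637  0.0834  0.2683] -0.00044125724524310346 F [-0.4619  2.2426  1.872 ] M [ 0.2688 -0.0489 -0.0032] t 32.65
```

Call:
move_arm(
  motion=[
    [[-0.03,0,0],[0,0,0],0],
    [[-0.06,0,0],[0,0,0],0],
    [[-0.06,0,0],[0,0,0],0],
  ],
)

```text
time_s: 33.02
eef_pos: [0.6798, 0.0338, 0.2679]
eef_rot: [0.002, 0.753, 0.658, -0.001]
wrist_force: [-0.0, 0.2, 0.3]
opening: 0.003
```

```bash
python3 ff.py; python3 st.py
```

```text
[ 0.2116  0.3288 -0.0125] [0.7674 0.4945 0.3576]
[-0.0598  0.0832  0.2678] 0.0015812304354070363 F [0.9629 0.5626 0.1355] M [-0.0674  0.0102 -0.0025] t 33.275
```

Call:
move_arm(
  motion=[
    [[-0.03,0,0],[0,0,0],0],
    [[-0.06,0,0],[0,0,0],0],
    [[-0.06,0,0],[0,0,0],0],
  ],
)

```text
time_s: 33.65
eef_pos: [0.6795, 0.0306, 0.2682]
eef_rot: [0.002, 0.753, 0.658, -0.001]
wrist_force: [0.0, 0.1, -0.2]
opening: -0.0
```

```bash
python3 ff.py; python3 st.py
```

```text
[ 0.0014  0.1626 -0.2698] [0.5285 0.2259 0.198 ]
[-0.0566  0.0833  0.2682] -0.0002727055855637214 F [-0.6566  0.006  -0.4594] M [ 0.0022 -0.058   0.0467] t 33.9
```

Call:
move_arm(
  motion=[
    [[0.4,0,0],[0,0,0],0],
    [[1.0,0,-0.4],[0,0,0],0],
    [[1.0,0,-1.0],[0,0,0],0],
    [[0.6,0,-1.8],[0,0,0],0],
    [[0.2,0,-2.2],[0,0,0],50],
    [[0.2,0,-2.2],[0,0,0],50],
    [[0.2,0,-2.2],[0,0,0],50],
  ],
)

```text
time_s: 34.78
eef_pos: [0.6806, 0.0446, 0.3987]
eef_rot: [0.001, 0.752, 0.659, -0.001]
wrist_force: [-0.3, 0.2, -0.8]
opening: 0.5
```

```bash
python3 st.py; python3 -c "
from h import *
im=viewer.camera('wrist'); cv2.imwrite('pics/w9.png',im)
for th in (0,.1,.2):
  s,k=np.sin(th),np.cos(th)
  f=lambda r,h,y:proj('wrist',L2W((-.035-r*s+h*k,y,.195+r*k+h*s))).round(1)
  print(th,f(.096,-.004,.085),f(.096,.013,.085))"
```

```text
[-0.0704  0.0826  0.3987] 0.4998019610710292 F [-0.254   0.2174 -0.7834] M [-0.0186 -0.0166 -0.0011] t 34.775
0 [315.7 238.4] [315.6 256.8]
0.1 [315.7 227.2] [315.7 246.8]
0.2 [315.8 215.7] [315.7 236.1]
```

```bash
python3 -c "
from h import *
g=cv2.cvtColor(cv2.imread('pics/w9.png'),cv2.COLOR_BGR2GRAY)
for c in ((311,318),(314,321)): print(g[205:275,c[0]:c[1]].mean(1).round().astype(int))
print(g[245:249,300:335].mean(0).round().astype(int))
g1=cv2.cvtColor(cv2.imread('pics/w1.png'),cv2.COLOR_BGR2GRAY); print(g1[180:232,312:319].mean(1).round().astype(int))
for r in spotter.search_frame('wrist','hook_a_tip')[:2]: print(np.array(r['centre'])*[640,400],r['score'])
"
```

```text
[ 99  85  84  83  84  84  85  84  84  85  84  86  85  86  85  86  86  85
  85  86  86  85  83  83  86  97 122 149 161 163 163 163 163 162 162 162
 162 162 162 162 162 162 162 158 140 100  60  51  63  76  84  89  91  96
 115 142 157 157 145 124 116 118 121 126 144 175 200 208 209 210]
[100  86  84  84  85  85  86  86  85  86  86  87  87  87  87  87  87  86
  86  87  87  86  85  85  87  97 121 147 160 161 161 161 161 160 160 160
 160 160 160 160 160 160 160 156 140 103  69  61  70  80  86  89  91  95
 114 141 156 157 145 124 116 118 121 126 143 175 199 207 209 210]
[ 92  93  94  93  92  98 124 148 158 160 160 161 164 164 163 160 158 158
 158 158 158 152 134 106  92  93  94  94  94  93  94  93  93  94  92]
[ 86  86  86  87  87  87  87  87  86  84  84  90 107 130 147 151 151 150
 151 150 151 150 150 150 150 150 150 150 150 150 147 137 114  91  84  94
 119 141 147 142 127 110 106 116 140 168 185 189 190 191 191 192]
[315.008 223.88 ] 0.87
```

```bash
python3 -c "
from h import *
print('pred cap',proj('wrist',L2W((-.015,.085,.305))),'plate',proj('wrist',L2W((-.019,.085,.292))))
# triangulate against observed cap row: x on planes
for nm,v,z in [('end front',231,.291),('end back',250,.291),('plate',259,.292),('cap',269.5,.305)]: print(nm,W2L(onplane('wrist',315,v,z)))
"; python3 st.py
```

```text
pred cap [315.7181 272.6975] plate [315.6951 260.5059]
end front [-0.0456  0.0843  0.291 ]
end back [-0.0283  0.0844  0.291 ]
plate [-0.0204  0.0844  0.292 ]
cap [-0.0179  0.0844  0.305 ]
[-0.0704  0.0824  0.398 ] 0.49869696405932384 F [0.0285 0.0237 0.4644] M [-0.0012 -0.0014 -0.0056] t 34.875
```

The profile puts the arm's outer face at x ≈ -0.0456, where the finger left it. Flat should be about -0.039, so I'll push gently on until the stop is felt.

Call:
move_arm(
  motion=[
    [[0.5,0,0],[0,0,0],0],
    [[0.5,0.01,0.6],[0,0,0],0],
    [[0.5,0.01,1.2],[0,0,0],0],
    [[0.5,0.01,1.8],[0,0,0],0],
    [[0.5,0.01,2.17],[0,0,0],0],
    [[0.2,0.01,2.17],[0,0,0],0],
    [[-0.05,0.01,2.17],[0,0,0],0],
    [[-0.15,0.01,2.17],[0,0,0],0],
    [[-0.22,0.01,2.17],[0,0,0],0],
    [[-0.22,0.01,2.17],[0,0,0],0],
  ],
)

```text
time_s: 36.12
eef_pos: [0.6801, 0.0293, 0.2707]
eef_rot: [0.002, 0.753, 0.658, -0.0]
wrist_force: [0.2, -0.3, -0.9]
opening: -0.003
```

```bash
python3 ff.py; python3 st.py
```

```text
[0.2317 0.182  0.1464] [0.4849 0.584  0.4161]
[-0.0559  0.0838  0.2701] 0.0020198430368121778 F [0.4248 0.0704 0.419 ] M [ 0.0048 -0.0034  0.0115] t 36.375
```

Call:
move_arm(
  motion=[
    [[-0.02,0,0],[0,0,0],0],
    [[-0.03,0,0],[0,0,0],0],
    [[-0.03,0,0],[0,0,0],0],
  ],
)

```text
time_s: 36.75
eef_pos: [0.6797, 0.0278, 0.27]
eef_rot: [0.002, 0.753, 0.658, -0.001]
wrist_force: [0.8, 0.1, 0.9]
opening: -0.003
```

```bash
python3 ff.py; python3 st.py
```

```text
[-0.2347  0.416   0.3508] [0.6544 0.7522 0.4847]
[-0.0537  0.0839  0.2701] -0.0009432026330987767 F [ 0.2777 -0.1808  1.0263] M [0.0427 0.0087 0.0054] t 37.0
```

Call:
move_arm(
  motion=[
    [[-0.01,0,0],[0,0,0],0],
    [[-0.02,0,0],[0,0,0],0],
    [[-0.02,0,0],[0,0,0],0],
  ],
)

```text
time_s: 37.38
eef_pos: [0.6795, 0.0266, 0.2701]
eef_rot: [0.002, 0.753, 0.658, -0.001]
wrist_force: [-0.4, 0.1, 0.7]
opening: -0.002
```

```bash
python3 ff.py; python3 st.py
```

```text
[-0.0571 -0.2161 -0.1917] [0.409  0.4687 0.7268]
[-0.0524  0.0839  0.2701] -0.0012069405686898358 F [ 0.1814 -0.098  -1.2491] M [ 0.0778  0.0218 -0.0394] t 37.625
```

Call:
move_arm(
  motion=[
    [[-0.01,0,0],[0,0,0],0],
    [[-0.02,0,0],[0,0,0],0],
    [[-0.02,0,0],[0,0,0],0],
  ],
)

```text
time_s: 38.0
eef_pos: [0.6793, 0.0254, 0.2701]
eef_rot: [0.002, 0.753, 0.658, -0.001]
wrist_force: [-0.4, -0.0, -0.1]
opening: -0.004
```

```bash
python3 ff.py; python3 st.py
```

```text
[-0.2844 -0.3112  0.1572] [0.5659 0.1738 0.2473]
[-0.0512  0.0839  0.2701] -0.0025151246818616406 F [ 0.4228 -0.1834 -0.2923] M [0.0024 0.0329 0.0088] t 38.25
```

Call:
move_arm(
  motion=[
    [[-0.01,0,0],[0,0,0],0],
    [[-0.02,0,0],[0,0,0],0],
    [[-0.02,0,0],[0,0,0],0],
  ],
)

```text
time_s: 38.62
eef_pos: [0.6792, 0.0242, 0.27]
eef_rot: [0.002, 0.753, 0.658, -0.001]
wrist_force: [0.5, -0.4, -0.2]
opening: -0.0
```

```bash
python3 ff.py; python3 st.py
```

```text
[ 0.3023 -0.0943 -0.1335] [0.522  0.6337 0.4783]
[-0.0501  0.0839  0.2701] 0.0005754910718594072 F [ 0.576  -0.2272 -0.4691] M [ 0.0401  0.0537 -0.0801] t 38.875
```

Call:
move_arm(
  motion=[
    [[-0.01,0,0],[0,0,0],0],
    [[-0.015,0,0],[0,0,0],0],
    [[-0.015,0,0],[0,0,0],0],
  ],
)

```text
time_s: 39.25
eef_pos: [0.6791, 0.0239, 0.2701]
eef_rot: [0.002, 0.753, 0.659, -0.0]
wrist_force: [1.1, 2.1, -0.1]
opening: 0.003
```

```bash
python3 ff.py; python3 st.py
```

```text
[0.4292 3.5817 0.0243] [0.6014 0.7744 0.4542]
[-0.0496  0.0839  0.2701] 0.004326781243862663 F [-0.1728  4.4629  0.7563] M [ 0.6834 -0.133  -0.0344] t 39.5
```

Call:
move_arm(
  motion=[
    [[0.3,0,0],[0,0,0],0],
    [[0.9,0,-0.3],[0,0,0],0],
    [[0.9,0,-1.0],[0,0,0],0],
    [[0.6,0,-1.8],[0,0,0],0],
    [[0.35,0,-2.15],[0,0,0],50],
    [[0.35,0,-2.15],[0,0,0],50],
    [[0.35,0,-2.15],[0,0,0],50],
  ],
)

```text
time_s: 40.38
eef_pos: [0.6811, 0.0448, 0.3963]
eef_rot: [0.0, 0.753, 0.658, -0.002]
wrist_force: [-0.5, -0.4, -0.7]
opening: 0.499
```

```bash
python3 ff.py; python3 st.py; python3 -c "
from h import *
g=cv2.cvtColor(viewer.camera('wrist'),cv2.COLOR_BGR2GRAY)
print(g[222:275,311:318].mean(1).round().astype(int))
print('pred flat',proj('wrist',L2W((-.039,.085,.291))),proj('wrist',L2W((-.022,.085,.291))),'cap',proj('wrist',L2W((-.015,.085,.305))))
for cam in ('side','top'):
  viewer.camera(cam)
  for t in ['bail_top','basket','hook_a_tip','bottle','dishes','tip_box']:
    for r in spotter.search_frame(cam,t)[:2]: print(cam,t,(np.array(r['centre'])*[640,400]).round(1),round(r['score'],2))
"
```

```text
[-0.0703 -0.0377  0.1475] [0.3685 0.5111 0.2806]
[-0.0709  0.0833  0.3974] 0.5018739417743175 F [ 0.0392 -0.7468  0.3979] M [-0.0397 -0.0283 -0.0337] t 40.625
[ 93  94  93  94  94  94  95  95  95  95  95  94  93  90  91  95 103 123
 148 160 163 164 162 163 162 162 162 162 162 162 162 162 162 161 154 135
 106  94 105 131 155 159 149 132 122 119 120 122 132 158 188 204 208]
pred flat [314.3761 238.9313] [314.3496 257.3399] cap [314.34   273.3049]
side bail_top [315.9 246. ] 0.67
side bail_top [260.3 168.6] 0.37
side basket [316.7 242.3] 0.78
side basket [324.5 190.8] 0.72
side hook_a_tip [259.8 171.4] 0.8
side bottle [278.5 344.7] 0.67
side dishes [199.6 348.3] 0.89
side tip_box [377.3 150.9] 0.83
top bottle [290.7 219.5] 0.17
top tip_box [454.8 236.3] 0.83
```

```bash
python3 -c "
from h import *
print(workorder.hand_in())"
```

```text
the job is handed in; nothing more can be done
None
```

The basket now hangs by its bail on the other hook, and the emptied hook is folded flat. I handed the job in at about 41 s of the 72 s, with the gripper clear of everything.

**What I did**
- **hook_b opened:** I pinched its arm out of the catch and swung it down. I then pressed it onto its stop in small felt steps, to about 5.5 N (roughly 4–5 N at the tip). The stop is at about 1.35 rad.
- **Basket moved:** I gripped the bail uprights, lifted the basket clear, carried it over and lowered it onto hook_b.
- **hook_a folded:** I swung its arm up and pushed it through the catch, peaking near 5 N. I finished with a gentle push until about 3.6–4.5 N was felt at the flat stop.

**What the last checks showed**
- **Hook_a:** after the first push it stood about 0.05 rad short of flat and had not snapped in by itself, so I pushed again. The last wrist picture puts its end at rows 239–258, against 239–257 predicted for flat. I checked this from pixel rows and the felt stop only, because the picture-viewing limit was used up. The catch's click itself was not observed.
- **Basket:** the last picture I viewed (before the final pushes on hook_a) shows it hanging squarely on hook_b. The final side-view detection still places it there.
- **Bottle, dishes and tip box:** the side camera finds all three within about 3 pixels of where they started. In the final top view, the dishes were not found and the bottle and tip box detections were unreliable.

**One shortfall:** the last lowering step briefly put about 5.5 N on hook_b, roughly twice the basket's weight of about 3 N. I backed off at once and released with the hook carrying slightly less than the full weight.

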